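# Bridge plate and guide rod on the wire-tester stand

## Robot

A 6-joint arm with a two-finger parallel gripper is mounted at the origin on the work surface. World frame = base frame: x ahead of the robot, y to its left, z up, the work surface at z = 0. Lengths are in m, angles in rad, forces in N, time in s.
With the tool pointing down it reaches from about 0.4 to 0.825 m from the base axis. Payload 7 kg.
Tool frame: the origin (TCP) lies midway between the tips of the shut fingers; the grasp point (between the pads) lies 19 mm behind it; z points along the fingers, y is the line along which they close (so a half turn about z gives the same grasp; the last joint's range is limited). The gripper opens to 88 mm and grips with 3 to 60 N. Pads are 19 mm wide; open, the fingers measure 130 mm over their backs; the gripper's body (78 mm by 193 mm) begins 47 mm behind the grasp point.
Start: joints at [-0.974, 0.359, 0.012, 0, -1.224, -0.288], TCP at [0.205, -0.643, 0.227] pointing down, gripper open.
Joint ranges: [-3.07, 3.07], [-1.43, 2.12], [-1.02, 1.25], [-3.03, 1.67], [-3.05, -0], [-3.03, 3.03]. Speed limits (rad/s): [2.39, 2.39, 3.01, 3.14, 3.14, 3.14].

## Interface

Orientations are given as [roll, pitch, yaw] about the fixed x, y, z axes, in that order (R = Rz(yaw) Ry(pitch) Rx(roll)).
In Python, from station import arm gives the robot as it stands.
- The arm moves only by the tool servo_tool, never from a script. Its argument "deltas" is a list of rows, each a list of 7 numbers: the closure, from -1 (fully open) to 1 (shut), then the shift along the tool's x, y, z in mm, then the turn, a rotation vector about the tool's x, y, z in degrees. In form: [[gripper, x, y, z, ax, ay, az], ...]. A call has 1 to 20 rows; each row shifts and turns the commanded pose from where the row before left it, along the tool's axes as they then stand; what a row does not reach is not made up. A row lasts 1/12 s, in which the tool goes at most 41.7 mm and 7.16 degrees, less where a joint would pass 70% of its speed; a pose out of reach is approached as far as the arm can. A call is refused whole if a number of a shift passes 41.7 or a number of a turn 7.16, either way. A call with a gripper value outside its range is refused whole. The fingers move at their own pace and stop on an object; "squeeze" is the grip in N (left out, the last holds). Time passes only in rows, so rows that do not move let the fingers close. It gives the time, the measured TCP pose, the force, the opening and the grip force at its end, in the units of the state.
- arm.get_state(): the state, without advancing time (a new reading comes with each control period).
- arm.grab_frame(name): name is "scene" or "top"; returns a dict with "color" (420x560x3 uint8, red, green, blue), "K" (3x3 intrinsics, pixels), "distortion" ([k1, k2, p1, p2, k3] as OpenCV has them; the pictures are not rectified), "position" and "orientation" of the camera in the world. Camera axes: x right, y down, z forward; pixel columns grow to the right and rows downward; lengths in m; the calibration is good to about 2 mm. A picture is of the moment at which its call begins. There is no depth.
- arm.job_done(): hands the job in; it is judged then, once.
Trained networks look in a picture, given as the dict that the camera call returned (one of the last four; its "shot" number tells which), for a name from the list of things; names that differ only in an ending like _2 or _b are one class to them, and where a whole thing is asked for, a point or a joint stands for the part that bears it (a point fixed in the world has none). Each returns a list of dicts, best first, with "conf" (0 to 1); they miss things now and then, are a little off and sometimes report something else, mostly with a low value. They report only what shows in the picture. A call takes as long as a camera call.
- arm.recognise(query, picture): "at" ([x, y, z] in m, in the coordinates of the camera as it stood for that picture, good to about 4 mm: the middle of the surface that is visible of it).
The state is a dict: "t": time; "q": joint angles; "qd": joint speeds; "joint_efforts": joint torques, N m; "eef_pos": TCP position; "ee_rot": TCP orientation; "force": force on the tool from outside, world axes, zero at the start; "moment": the same for the moment, N m; "width": finger opening in m; "gripper_force": force on a finger pad.
Only numpy, scipy, OpenCV 4.12 (cv2) and the standard library are available. Lean on these libraries where they do the work, as an engineer would, in place of code of your own. Each camera call takes 0.05 s, during which the arm holds its last target. There are 200 camera calls.

## Task

Lower the green bridge plate (do not drop it) over the two locating pins of the blue-footed guide stand until it rests flush on both pillars and let go of it; then take the long red-sleeved guide rod out of the rack and thread it straight down through the brass bushing of the plate and on through the bushing of the cross beam below. Finish while still holding the rod still in the gripper by its sleeve, its lower end sticking out about 12 mm below the cross beam and clear of the foot. Leave the two shorter rods, the bottle, the spool, the screwdriver and the weight where they are.

Things in the scene. Friction and masses are not known exactly. Their poses are not given: they have to be found in the camera images.
- stand: Fixed guide stand. Blue foot 100 x 160 x 8 mm. Two 26 mm steel pillars at y +-58 mm, flat tops (shoulders) 85 mm up, each with a dark 10 mm pin rising 26 mm more, its last 8 mm tapered to 4 mm. Between them a cross beam 36 (x) x 100 (y) x 15 mm, underside 35 mm up, with a central 14 mm vertical bore and a brass collar 3 mm high, 24 mm wide. Origin: centre of the foot's underside; z up, y along the pillars.
- stand_seat (a point): Point midway between the pins at the height of the pillar shoulders (85 mm above the table), on the axis of the lower bore; axes as the stand. The plate's origin comes to lie here when it is seated.
- lower_bushing (a point): Centre of the underside of the cross beam (35 mm above the table) on the axis of its bore; axes as the stand. The foot's top lies 27 mm below it.
- plate: Loose green bridge plate 50 (x) x 150 (y) x 14 mm thick, 0.3 kg, flat on the wooden rest. 12 mm through holes at y +-58 mm for the pins; central 14 mm through bore with a brass collar 24 mm wide, 3 mm above the top face. Origin: centre of the underside; z up, y along its length. Half a turn about z makes no difference. Can be taken from above across its width at the middle.
- rest: Fixed wooden block 30 mm (x) x 110 mm (y) x 25 mm high under the plate; the plate overhangs it by 10 mm on each long side. Origin: centre of its underside. It may be left or right of the stand.
- rack: Fixed grey rod rack 170 mm (x) x 50 mm (y) x 38 mm high with three holes of 14 mm, 30 mm deep (floor 8 mm above the table), in a row along x at -55, 0 and 55 mm. Origin: centre of its underside. It may be left or right of the stand; each rod may be in any of the holes.
- rod: Loose guide rod standing in a rack hole: 160 mm long, steel shaft 12 mm in diameter, its last 8 mm at the lower end tapered to 8 mm; upper 40 mm is a round red sleeve of 18 mm diameter. About 0.13 kg. Origin: centre of the lower end (8 mm above the table in the rack); z along the rod towards the sleeve. May lean slightly.
- short_rod_black: Bystander: a rod of the same diameters but only 120 mm long, with a black sleeve 40 mm long, standing in the rack. Origin: centre of the lower end.
- short_rod_yellow: Bystander: as the black one, with a yellow sleeve.
- bottle: Bystander: white plastic jar, 52 mm in diameter, 115 mm high. Origin: centre of its underside.
- spool: Bystander: copper wire spool, 60 mm in diameter, 40 mm high, standing on its flange. Origin: centre of its underside.
- screwdriver: Bystander: orange-handled screwdriver 180 mm long, lying along its own x axis.
- weight: Bystander: brass knobbed weight, 36 mm in diameter, 47 mm high. Origin: centre of its underside.

How it is judged:
By the outcome, as a careful person would: the job done as asked, in the order asked, and still so for the second after the job is handed in, while the arm keeps its last pose, push and grip.
It also fails if it takes over 62 s, if anything falls off the work surface, if the arm or the gripper's body presses on something with over 40 N, if the wrist force passes 120 N, or if a joint passes its speed limit or range.

## Working session

There is one attempt and no reset: what is moved stays moved. The work goes in short steps, Python scripts to look and compute and a tool call to move; the robot and the scene stay as the last step left them, time stands still between calls to the robot, and variables do not carry over. Pictures are saved under pics/ and viewed, at most 10 in all, crops included, and the job is handed in when it is done.

Besides the shell and the picture viewer there is one more tool, called after "Call:" as name([rows], argument=value, ...), one row to a line, values as JSON. servo_tool: Moves the arm, as the interface text tells. Its arguments: {"type":"object","properties":{"deltas":{"type":"array","items":{"type":"array","items":{"type":"number"}}},"squeeze":{"type":"number"}},"required":["deltas"]}

```bash
mkdir -p pics; cat > h.py <<'E'
import numpy as np, cv2
from scipy.spatial.transform import Rotation as R
from station import arm
def Rc(f):
    o=np.array(f["orientation"],float)
    return o if o.shape==(3,3) else R.from_euler('xyz',o).as_matrix()
def w(f,p): return Rc(f)@np.array(p)+np.array(f["position"])
def ray(f,uv,z):
    n=cv2.undistortPoints(np.array([[uv]],float),np.array(f["K"]),np.array(f["distortion"]))[0,0]
    d=Rc(f)@np.array([n[0],n[1],1]); p=np.array(f["position"]); return p+d*(z-p[2])/d[2]
def proj(f,P):
    P=np.atleast_2d(np.array(P,float)); M=Rc(f).T
    return cv2.projectPoints(P,cv2.Rodrigues(M)[0],-M@np.array(f["position"]),np.array(f["K"]),np.array(f["distortion"]))[0][:,0]
def save(f,n,crop=None,s=1):
    c=f["color"][:,:,::-1]
    if crop: c=c[crop[1]:crop[3],crop[0]:crop[2]]
    cv2.imwrite("pics/"+n,cv2.resize(c,None,fx=s,fy=s,interpolation=cv2.INTER_CUBIC))
E
python3 - <<'E'
from h import *
import json
np.set_printoptions(precision=4,suppress=True)
print(arm.get_state())
ims=[]
for c in ("scene","top"):
    f=arm.grab_frame(c); save(f,c+"1.png",s=1.4)
    print(c,f["position"],f["orientation"],f["K"][0])
    for q in ("stand","plate","rest","rack","rod","short_rod_black","short_rod_yellow","bottle","spool","screwdriver","weight","lower_bushing","stand_seat"):
        print(q,[(round(r["conf"],2),w(f,r["at"]).round(3).tolist()) for r in arm.recognise(q,f)[:2]])
E
```

```text
{'t': 0.0, 'q': array([-0.9739,  0.3594,  0.0111, -0.0004, -1.2241, -0.2881]), 'qd': array([ 0.0009,  0.0005, -0.0018, -0.0005,  0.0004,  0.001 ]), 'joint_efforts': array([ -0.0025, -58.2718,  29.3053,   6.9967,   0.0067,  -0.0002]), 'eef_pos': array([ 0.205 , -0.6426,  0.2256]), 'ee_rot': array([ 3.1399, -0.0001, -2.8329]), 'force': array([ 0.3294,  0.1584, -0.3419]), 'moment': array([-0.0282, -0.0521,  0.0105]), 'gripper_force': 0.0, 'width': 0.08752909708089007}
scene [1.3947 0.3501 0.6791] [-2.1562  0.0176  1.9378] [518.7697   0.     273.9462]
stand [(0.93, [0.599, -0.002, 0.012])]
plate [(0.77, [0.501, -0.26, 0.04])]
rest [(0.61, [0.514, -0.237, 0.004])]
rack [(0.96, [0.554, 0.267, 0.035])]
rod [(0.94, [0.582, 0.251, 0.123]), (0.51, [0.516, -0.237, 0.0])]
short_rod_black [(0.61, [0.532, 0.261, 0.095])]
short_rod_yellow [(0.62, [0.474, 0.272, 0.095])]
bottle [(0.98, [0.734, 0.3, 0.077]), (0.66, [0.503, -0.256, 0.039])]
spool [(0.89, [0.729, -0.269, 0.033])]
screwdriver [(0.66, [0.79, 0.018, 0.022])]
weight []
lower_bushing [(0.85, [0.601, -0.002, 0.008])]
stand_seat [(0.9, [0.602, -0.006, 0.012])]
top [0.4468 0.0022 1.1783] [-3.0174  0.0166 -1.5826] [502.3863   0.     280.1698]
stand [(0.94, [0.58, -0.013, 0.008])]
plate [(0.9, [0.49, -0.271, 0.039])]
rest [(0.4, [0.472, 0.269, 0.121])]
rack [(0.68, [0.517, 0.253, 0.039])]
rod [(0.48, [0.575, 0.241, 0.147])]
short_rod_black [(0.66, [0.524, 0.255, 0.125])]
short_rod_yellow [(0.5, [0.472, 0.271, 0.118])]
bottle [(0.68, [0.703, 0.287, 0.108])]
spool [(0.91, [0.717, -0.276, 0.039])]
screwdriver [(0.78, [0.777, 0.013, 0.024])]
weight [(0.71, [0.377, 0.006, 0.024]), (0.62, [0.579, -0.013, 0.011])]
lower_bushing [(0.95, [0.578, -0.018, 0.005])]
stand_seat [(0.59, [0.58, -0.02, 0.007])]
```

View pics/scene1.png

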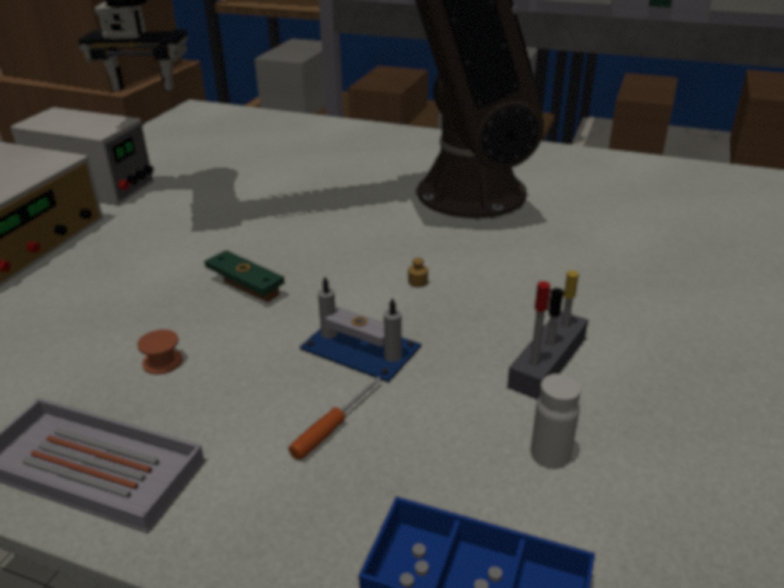

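View pics/top1.png

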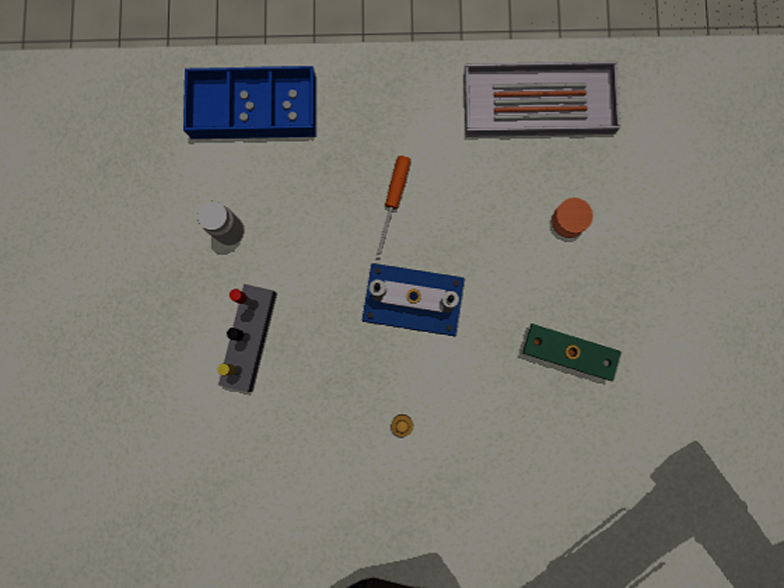

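The scene view shows the stand (about 360,330), plate on its rest (245,270), and the rack with red, black and yellow rods (540–570, 290). The top view shows the stand at (413,297), plate at (572,352), and red rod at (237,295), the hole farthest in x. Next I'll take enlarged crops for precise pixels.

```bash
cat > crops.py <<'E'
from h import *
def cr(f,box,s):
    x0,y0,x1,y1=box
    c=cv2.resize(f["color"][y0:y1,x0:x1,::-1],None,fx=s,fy=s,interpolation=cv2.INTER_CUBIC)
    c=cv2.convertScaleAbs(c,alpha=1.6)
    for x in range(x0-x0%10+10,x1,10): cv2.line(c,((x-x0)*s,0),((x-x0)*s,6 if x%50 else 20),(255,0,255),1)
    for y in range(y0-y0%10+10,y1,10): cv2.line(c,(0,(y-y0)*s),(6 if y%50 else 20,(y-y0)*s),(255,0,255),1)
    return c
E
python3 - <<'E'
from crops import *
t=arm.grab_frame("top"); s=arm.grab_frame("scene")
cv2.imwrite("pics/c1.png",np.vstack([cr(t,(255,180,450,280),4)[:, :780],cv2.resize(cr(s,(140,175,310,275),4),(680,400))[:200*0+400] if 0 else np.hstack([cr(s,(140,190,310,240),4),np.zeros((200,100,3),np.uint8)])]))
def blobs(f,n,lo,hi,amin):
    hsv=cv2.cvtColor(f["color"],cv2.COLOR_RGB2HSV); m=cv2.inRange(hsv,lo,hi)
    cs=cv2.findContours(m,cv2.RETR_EXTERNAL,cv2.CHAIN_APPROX_NONE)[0]
    for c in cs:
        if cv2.contourArea(c)>amin: r=cv2.minAreaRect(c); print(n,np.round(r[0],1),np.round(r[1],1),round(r[2],1),cv2.boxPoints(r).round(1).tolist())
for n,f in (("T",t),("S",s)):
    blobs(f,n+"green",(65,80,20),(95,255,255),150)
    blobs(f,n+"red",(0,180,60),(4,255,255),15); blobs(f,n+"brass",(12,120,70),(28,255,255),15); blobs(f,n+"blue",(105,130,40),(125,255,255),600)
E
```

```text
Tgreen [408.1 251.2] [67.2 22.1] 17.2 [[372.70001220703125, 251.8000030517578], [379.20001220703125, 230.6999969482422], [443.5, 250.60000610351562], [436.8999938964844, 271.70001220703125]]
Tred [167.5 210.5] [7. 7.] 90.0 [[164.0, 207.0], [171.0, 207.0], [171.0, 214.0], [164.0, 214.0]]
Tbrass [287. 304.] [14. 14.] 90.0 [[280.0, 297.0], [294.0, 297.0], [294.0, 311.0], [280.0, 311.0]]
Tbrass [159.5 263.5] [7. 7.] 90.0 [[156.0, 260.0], [163.0, 260.0], [163.0, 267.0], [156.0, 267.0]]
Tbrass [409.  251.5] [ 9. 10.] 90.0 [[404.0, 247.0], [414.0, 247.0], [414.0, 256.0], [404.0, 256.0]]
Tbrass [295.  211.5] [9. 8.] 90.0 [[291.0, 207.0], [299.0, 207.0], [299.0, 216.0], [291.0, 216.0]]
Tblue [294.7 213.4] [67.2 41.8] 9.1 [[258.20001220703125, 228.8000030517578], [264.79998779296875, 187.5], [331.20001220703125, 198.10000610351562], [324.6000061035156, 239.39999389648438]]
Tblue [177.   69.7] [44.  92.8] 88.9 [[130.1999969482422, 48.599998474121094], [223.0, 46.79999923706055], [223.8000030517578, 90.80000305175781], [131.0, 92.5999984741211]]
Sgreen [174.2 194.1] [53.2 16.1] 26.6 [[146.800003
[... 1125 characters left out ...]

Sblue [490.2  66.5] [134.6  46.9] 4.5 [[421.20001220703125, 84.5999984741211], [425.0, 37.79999923706055], [559.0999755859375, 48.400001525878906], [555.4000244140625, 95.19999694824219]]
Sblue [276.3  46.6] [70.2 41.2] 5.0 [[239.60000610351562, 64.0999984741211], [243.1999969482422, 23.0], [313.1000061035156, 29.100000381469727], [309.5, 70.0999984741211]]
Sblue [176.3  40.3] [64.3 32.6] 83.7 [[156.60000610351562, 10.199999809265137], [189.0, 6.599999904632568], [196.0, 70.4000015258789], [163.6999969482422, 74.0]]
Sblue [139.2  35.5] [75.  20.4] 80.5 [[123.0, 0.20000000298023224], [143.10000610351562, -3.200000047683716], [155.5, 70.80000305175781], [135.39999389648438, 74.0999984741211]]
```

View pics/c1.png

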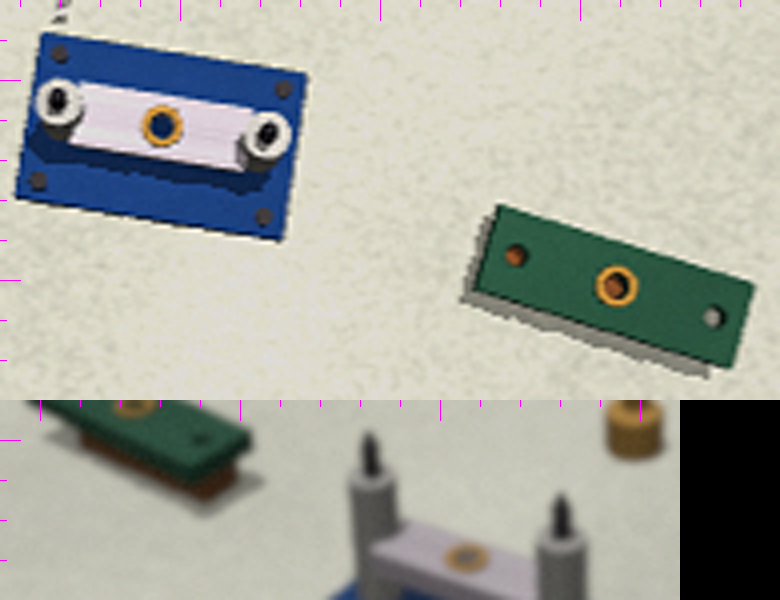

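The crop shows the stand in the top view, with pillar rings at about (269.4,204.9) and (321.4,213.4) and the collar at (294.9,211.1). The plate's collar is at (408.6,251.2) and its holes at (383.6,243.4) and (432.9,258.9).

```bash
python3 - <<'E'
from h import *
from scipy.optimize import least_squares
np.set_printoptions(precision=4,suppress=True)
t=arm.grab_frame("top"); s=arm.grab_frame("scene")
def conv(x,y,o): return [(x+.5)/4-.5+o[0],(y+.5)/4-.5+o[1]]
T=lambda x,y: conv(x,y,(255,180)); S=lambda x,y: conv(x,y-400,(140,190))
def fit(f,M,px,x0):
    M=np.array(M,float);px=np.array(px)
    def W(v): c,n=np.cos(v[2]),np.sin(v[2]); return np.c_[v[0]+c*M[:,0]-n*M[:,1],v[1]+n*M[:,0]+c*M[:,1],M[:,2]]
    r=least_squares(lambda v:(proj(f,W(v))-px).ravel(),x0); print(r.x,np.degrees(r.x[2]),"res",r.fun.round(1)); return r.x
# +y to image left
st=[(0,.058,.085),(0,-.058,.085),(0,0,.053),(.05,.08,.008),(.05,-.08,.008),(-.05,-.08,.008),(-.05,.08,.008)]
fit(t,st,[T(59,101),T(267,135),T(161,126),T(42,32),T(307,74),T(283,241),T(16,197)],[.58,0,-.1])
fit(s,[(0,-.058,.111),(0,.058,.111),(0,0,.053)],[S(370,435),S(561,494),S(467,557)],[.58,0,-.1])
pl=[(0,.058,.039),(0,-.058,.039),(0,0,.042),(.025,.075,.039),(.025,-.075,.039),(-.025,-.075,.039),(-.025,.075,.039)]
fit(t,pl,[T(516,255),T(713,317),T(616,286),T(498,206),T(754,285),T(731,367),T(472,290)],[.5,-.26,-.3])
print(ray(s,[176.2-1.0,190.8],.042), ray(t,[167.5,210.5],.168),ray(t,[159.5,263.5],.128))
print("scene brass plate", [w(s,r["at"]) for r in arm.recognise("plate",s)])
cv2.imwrite("pics/c2.png",0*s["color"]) if 0 else None
from crops import cr
A=cr(t,(140,190,210,290),5); B=cr(s,(355,190,425,290),5); C=cr(s,(140,175,210,275),3)
cv2.imwrite("pics/c2.png",np.hstack([A,B]))
E
```

```text
[ 0.5858 -0.0147 -0.173 ] -9.912505596814729 res [-0.1  0.3  0.2  0.1  0.3 -0.1 -0.3 -0.3  0.5 -0.2  0.2  0.  -0.8  0.1]
[ 0.5885 -0.0107 -0.1751] -10.032041553880013 res [-0.3 -0.3  0.2  0.2  0.   0. ]
[ 0.4927 -0.2679 -0.3135] -17.959459009171688 res [-0.4  0.2  0.1  0.  -0.2  0.1 -0.1 -0.3  0.1 -0.4  0.1  0.5  0.3 -0.1]
[ 0.4946 -0.2602  0.042 ] [0.5764 0.2468 0.168 ] [0.4701 0.2715 0.128 ]
scene brass plate [array([ 0.5026, -0.2593,  0.0403])]
```

View pics/c2.png

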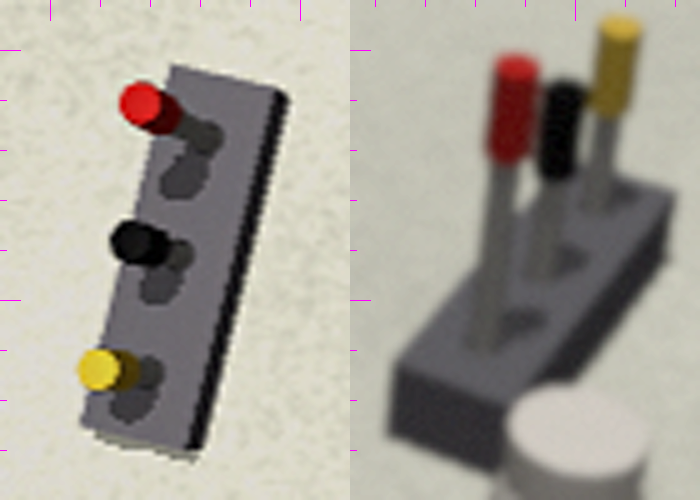

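The enlarged crop shows the red rod's top at about (168.5,210.5) in the top view, in the far hole. In the scene view its sleeve top is at (388,204) and its foot at about (381.5,258). Now I'll move to above the plate.

Call:
servo_tool([
  [-1, 0, 0, 0, 0, 0, -6.8],
  [-1, 0, 0, 0, 0, 0, -6.8],
  [-1, 0, 0, 0, 0, 0, -6.8],
  [-1, 0, 0, 0, 0, 0, -6.8],
  [-1, 0, 0, 0, 0, 0, -6.8],
  [-1, 0, 0, 0, 0, 0, -6.8],
  [-1, 0, 0, 0, 0, 0, -6.8],
  [-1, 0, 0, 0, 0, 0, -6.8],
])

```text
t: 2.32
eef_pos: [0.2051, -0.6431, 0.2266]
ee_rot: [3.142, 0.0, -1.877]
force: [0.3, 0.6, -0.7]
width: 0.0876
gripper_force: 0.0
```

Call:
servo_tool([
  [-1, -28, -9.9, 0, 0, 0, 0],
  [-1, -28, -9.9, 0, 0, 0, 0],
  [-1, -28, -9.9, 0, 0, 0, 0],
  [-1, -28, -9.9, 0, 0, 0, 0],
  [-1, -28, -9.9, 0, 0, 0, 0],
  [-1, -28, -9.9, 0, 0, 0, 0],
  [-1, -28, -9.9, 0, 0, 0, 0],
  [-1, -28, -9.9, 0, 0, 0, 0],
  [-1, -28, -9.9, 0, 0, 0, 0],
  [-1, -28, -9.9, 0, 0, 0, 0],
  [-1, -28, -9.9, 0, 0, 0, 0],
  [-1, -28, -9.9, 0, 0, 0, 0],
  [-1, -28, -9.9, 10, 0, 0, 0],
  [-1, -28, -9.9, 20, 0, 0, 0],
  [-1, -28, -9.9, 30, 0, 0, 0],
  [-1, -28, -9.9, 30, 0, 0, 0],
  [-1, 0, 0, 15, 0, 0, 0],
  [-1, 0, 0, 0, 0, 0, 0],
])

```text
t: 3.82
eef_pos: [0.4917, -0.2641, 0.1187]
ee_rot: [3.135, -0.0, -1.881]
force: [-0.9, -0.5, 0.6]
width: 0.0876
gripper_force: 0.0
```

Call:
servo_tool([
  [-1, 0, 0, 20, 0, 0, 0],
  [-1, 0, 0, 20, 0, 0, 0],
  [-1, 0, 0, 20, 0, 0, 0],
  [-1, 0, 0, 20, 0, 0, 0],
  [-1, 0, 0, 13, 0, 0, 0],
  [-1, 0, 0, 9, 0, 0, 0],
  [-1, 0, 0, 0, 0, 0, 0],
  [1, 0, 0, 0, 0, 0, 0],
  [1, 0, 0, 0, 0, 0, 0],
  [1, 0, 0, 0, 0, 0, 0],
  [1, 0, 0, 0, 0, 0, 0],
  [1, 0, 0, 0, 0, 0, 0],
  [1, 0, 0, 0, 0, 0, 0],
  [1, 0, 0, 0, 0, 0, 0],
  [1, 0, 0, 0, 0, 0, 0],
], squeeze=30)

```text
t: 5.07
eef_pos: [0.4934, -0.2661, 0.0207]
ee_rot: [-3.141, 0.0, -1.883]
force: [-0.8, -0.0, 3.0]
width: 0.0496
gripper_force: 30.0
```

Call:
servo_tool([
  [1, 0, 0, -10, 0, 0, 0],
  [1, 0, 0, -20, 0, 0, 0],
  [1, 0, 0, -30, 0, 0, 0],
  [1, 0, 0, -30, 0, 0, 0],
  [1, 0, 0, -30, 0, 0, -3.9],
  [1, 0, 0, -20, 0, 0, -4],
  [1, -12, -2.2, 0, 0, 0, 0],
  [1, -24.1, -4.3, 0, 0, 0, 0],
  [1, -24.1, -4.3, 0, 0, 0, 0],
  [1, -24.1, -4.3, 0, 0, 0, 0],
  [1, -24.1, -4.3, 0, 0, 0, 0],
  [1, -24.1, -4.3, 0, 0, 0, 0],
  [1, -24.1, -4.3, 0, 0, 0, 0],
  [1, -24.1, -4.3, 0, 0, 0, 0],
  [1, -24.1, -4.3, 0, 0, 0, 0],
  [1, -24.1, -4.3, 0, 0, 0, 0],
  [1, -24.1, -4.3, 0, 0, 0, 0],
  [1, -12.6, -2.5, 0, 0, 0, 0],
  [1, 0, 0, 0, 0, 0, 0],
  [1, 0, 0, 0, 0, 0, 0],
])

```text
t: 6.73
eef_pos: [0.5856, -0.0122, 0.1595]
ee_rot: [3.14, -0.001, -1.745]
force: [0.4, -0.6, -3.3]
width: 0.0498
gripper_force: 30.0
```

```bash
python3 - <<'E'
from crops import *
s=arm.get_state(); print(s["eef_pos"],s["ee_rot"],s["force"],s["width"])
t=arm.grab_frame("top"); s=arm.grab_frame("scene")
cv2.imwrite("pics/c3.png",np.hstack([cr(s,(190,140,320,280),4)[:, :],cr(t,(250,180,320,320),4)]))
E
```

```text
[ 0.58556767 -0.01218432  0.15951794] [ 3.13975023e+00 -5.62434829e-04 -1.74473633e+00] [ 0.37039707 -0.58175464 -3.30137814] 0.04979699550203092
```

View pics/c3.png

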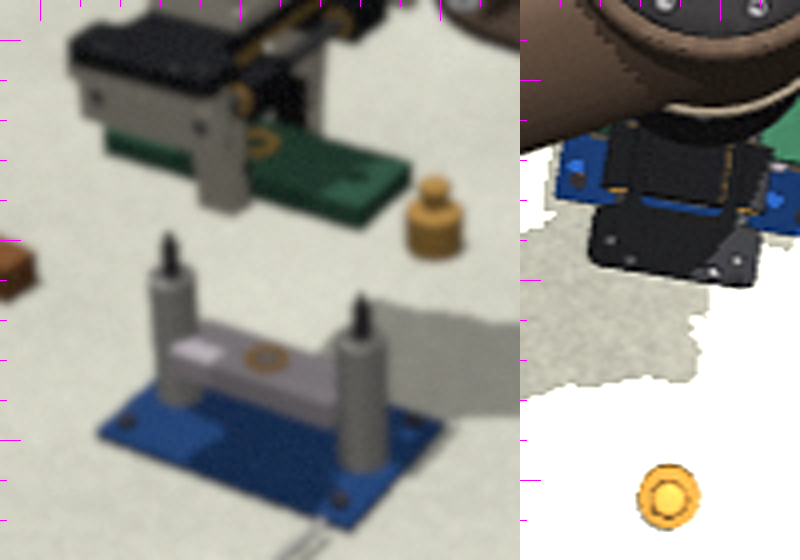

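The scene crop shows the plate level in the gripper above the stand. Its near bottom corner is at crop (360,228), its right corner at (411,185), and the pin tips are at (171,233) and (361,295). I'll fit both poses in this same view.

```bash
cat >> h.py <<'E'
from scipy.optimize import least_squares
def fit(f,M,px,x0,z=None):
    M=np.array(M,float);px=np.array(px)
    def W(v): c,n=np.cos(v[2]),np.sin(v[2]); return np.c_[v[0]+c*M[:,0]-n*M[:,1],v[1]+n*M[:,0]+c*M[:,1],M[:,2]+(v[3] if len(v)>3 else 0)]
    r=least_squares(lambda v:(proj(f,W(v))-px).ravel(),x0); print(r.x.round(4),np.degrees(r.x[2]).round(2),"res",r.fun.round(1)); return r.x
E
python3 - <<'E'
from h import *
s=arm.grab_frame("scene")
S=lambda L:[[(x+.5)/4-.5+190,(y+.5)/4-.5+140] for x,y in L]
a=fit(s,[(0,-.058,.111),(0,.058,.111),(0,0,.053),(.05,-.08,.008),(.05,.08,.008),(-.05,.08,.008)],S([(171,233),(361,295),(267,357),(97,431),(350,521),(452,428)]),[.58,0,-.17])
P=[(.025,.075,0),(-.025,.075,0),(.025,-.075,0),(.025,.075,.014),(-.025,.075,.014)];px=S([(360,228),(411,185),(106,153),(362,208),(411,164)])
fit(s,P,px,[.58,0,-.17,.16])
st=arm.get_state()["eef_pos"]
for zb in (.167,.165,.163):
  b=fit(s,[(p[0],p[1],p[2]+zb) for p in P],px,[.58,0,-.17]); d=a-b; c,n=np.cos(-1.745),np.sin(-1.745)
  print(zb,"tool shift mm",1e3*np.array([c*d[0]+n*d[1],n*d[0]-c*d[1]]),"tool turn",-np.degrees(d[2]))
E
```

```text
[ 0.588  -0.01   -0.1906] -10.92 res [ 0.2 -0.1  0.4  0.2  0.5 -0.  -0.4 -0.7  0.1  1.7 -0.8 -1.2]
[ 0.5704 -0.0198 -0.1777  0.1543] -10.18 res [ 0.   0.9  0.2  0.   0.2  0.4 -0.6 -0.4  0.2 -0.9]
[ 0.5896 -0.0118 -0.1909] -10.94 res [-0.1  1.1  0.7  0.1 -0.7 -0.2 -0.6 -0.3  0.7 -1. ]
0.167 tool shift mm [-1.52464541  1.82953757] tool turn -0.013133484888276056
[ 0.5866 -0.013  -0.1888] -10.81 res [-0.   1.1  0.6  0.  -0.6 -0.1 -0.6 -0.3  0.6 -1. ]
0.165 tool shift mm [-3.28231752 -0.90345546] tool turn 0.10853927027491296
[ 0.5836 -0.0143 -0.1866] -10.69 res [-0.   1.1  0.5  0.  -0.4 -0.  -0.6 -0.3  0.5 -1. ]
0.163 tool shift mm [-5.03989119 -3.63756659] tool turn 0.22898838675675934
```

Call:
servo_tool([
  [1, -2, 0, 12, 0, 0, 0],
  [1, 0, 0, 14, 0, 0, 0],
  [1, 0, 0, 12, 0, 0, 0],
  [1, 0, 0, 8, 0, 0, 0],
  [1, 0, 0, 0, 0, 0, 0],
  [1, 0, 0, 0, 0, 0, 0],
])

```text
t: 7.38
eef_pos: [0.5864, -0.0115, 0.1143]
ee_rot: [3.141, -0.001, -1.746]
force: [0.2, 0.1, -2.7]
width: 0.0495
gripper_force: 30.0
```

```bash
python3 - <<'E'
from crops import *
s=arm.get_state(); print(s["eef_pos"],s["ee_rot"],s["force"],s["width"])
s=arm.grab_frame("scene")
cv2.imwrite("pics/c4.png",cr(s,(205,160,310,250),7))
E
```

```text
[ 0.58638156 -0.01149441  0.11429249] [ 3.14098031e+00 -5.34798496e-04 -1.74615819e+00] [ 0.24308367  0.09982797 -2.68081308] 0.049452906310035995
```

View pics/c4.png

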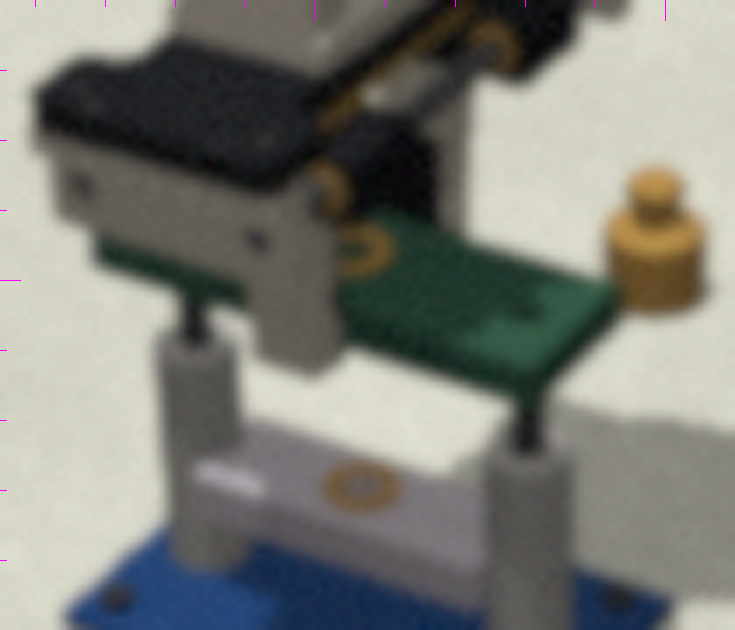

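The crop shows the plate just above the pins, with the hole top at crop (520,303), the near bottom corner at (530,397) and the left corner at (97,262). Commanded heights put the plate underside at z≈0.119.

```bash
python3 - <<'E'
from h import *
s=arm.grab_frame("scene")
S=lambda L:[[(x+.5)/7-.5+205,(y+.5)/7-.5+160] for x,y in L]
P=[(.025,.075,0),(-.025,.075,.014),(.025,-.075,0),(.025,.075,.014),(0,.058,.014)];px=S([(530,397),(620,288),(97,263),(530,374),(520,303)])
a=fit(s,[(0,-.058,.085),(0,.058,.085),(0,0,.053)],S([(197,335),(528,450),(362,486)]),[.58,0,-.17])
a=np.array([.5882,-.0104,-.176])
for zb in (.1205,.119,.1175):
  b=fit(s,[(p[0],p[1],p[2]+zb) for p in P],px,[.58,0,-.17]); d=a-b; c,n=np.cos(-1.746),np.sin(-1.746)
  print(zb,"tool shift mm",1e3*np.array([c*d[0]+n*d[1],n*d[0]-c*d[1]]))
E
```

```text
[ 0.5871 -0.0115 -0.1929] -11.06 res [ 0.1  0.5 -0.2  0.1  0.  -0.5]
[ 0.5874 -0.0114 -0.2   ] -11.46 res [-0.2  1.7  0.3 -0.9 -0.5 -0.4 -0.2 -1.1  0.6  0.5]
0.1205 tool shift mm [-1.1506222  -0.58032732]
[ 0.5854 -0.0123 -0.1984] -11.37 res [-0.2  1.7  0.3 -0.9 -0.4 -0.3 -0.2 -1.1  0.5  0.5]
0.119 tool shift mm [-2.38687825 -2.46411752]
[ 0.5833 -0.0132 -0.1969] -11.28 res [-0.2  1.6  0.2 -0.9 -0.3 -0.2 -0.2 -1.1  0.5  0.5]
0.1175 tool shift mm [-3.6230282  -4.34834011]
```

Call:
servo_tool([
  [1, -0.7, -0.8, 3, 0, 0, 0],
  [1, 0, 0, 3, 0, 0, 0],
  [1, 0, 0, 2, 0, 0, 0],
  [1, 0, 0, 2, 0, 0, 0],
  [1, 0, 0, 2, 0, 0, 0],
  [1, 0, 0, 0, 0, 0, 0],
], squeeze=30)

```text
t: 7.98
eef_pos: [0.5872, -0.0103, 0.1018]
ee_rot: [3.141, -0.0, -1.746]
force: [-0.2, -0.7, -4.0]
width: 0.0498
gripper_force: 30.0
```

Call:
servo_tool([
  [1, 0, 0, 2, 0, 0, 0],
  [1, 0, 0, 2, 0, 0, 0],
  [1, 0, 0, 2, 0, 0, 0],
  [1, 0, 0, 0, 0, 0, 0],
])

```text
t: 8.32
eef_pos: [0.5872, -0.0103, 0.0958]
ee_rot: [3.141, -0.0, -1.746]
force: [-1.2, 0.8, -2.9]
width: 0.0497
gripper_force: 30.0
```

Call:
servo_tool([
  [1, 0, 0, 2, 0, 0, 0],
  [1, 0, 0, 2, 0, 0, 0],
  [1, 0, 0, 2, 0, 0, 0],
  [1, 0, 0, 2, 0, 0, 0],
  [1, 0, 0, 2, 0, 0, 0],
  [1, 0, 0, 1, 0, 0, 0],
  [1, 0, 0, 0, 0, 0, 0],
])

```text
t: 8.9
eef_pos: [0.5873, -0.0103, 0.0849]
ee_rot: [3.141, -0.0, -1.745]
force: [-0.3, 0.2, -2.5]
width: 0.0497
gripper_force: 30.0
```

Call:
servo_tool([
  [1, 0, 0, 1, 0, 0, 0],
  [1, 0, 0, 1, 0, 0, 0],
  [1, 0, 0, 1, 0, 0, 0],
  [1, 0, 0, 1, 0, 0, 0],
  [1, 0, 0, 0.5, 0, 0, 0],
  [1, 0, 0, 0, 0, 0, 0],
])

```text
t: 9.4
eef_pos: [0.5875, -0.0103, 0.0808]
ee_rot: [3.141, -0.0, -1.746]
force: [-1.1, 0.2, -2.8]
width: 0.0496
gripper_force: 30.0
```

Call:
servo_tool([
  [1, 0, 0, 0.7, 0, 0, 0],
  [1, 0, 0, 0.7, 0, 0, 0],
  [1, 0, 0, 0, 0, 0, 0],
  [1, 0, 0, 0, 0, 0, 0],
])

```text
t: 9.73
eef_pos: [0.5875, -0.0103, 0.0807]
ee_rot: [-3.141, -0.0, -1.745]
force: [-5.9, -0.1, 9.5]
width: 0.0497
gripper_force: 30.0
```

Call:
servo_tool([
  [-1, 0, 0, -0.7, 0, 0, 0],
  [-1, 0, 0, 0, 0, 0, 0],
  [-1, 0, 0, 0, 0, 0, 0],
  [-1, 0, 0, 0, 0, 0, 0],
  [-1, 0, 0, 0, 0, 0, 0],
  [-1, 0, 0, 0, 0, 0, 0],
  [-1, 0, 0, 0, 0, 0, 0],
  [-1, 0, 0, -5, 0, 0, 0],
  [-1, 0, 0, -20, 0, 0, 0],
  [-1, 0, 0, -30, 0, 0, 0],
  [-1, 0, 0, -35, 0, 0, 0],
  [-1, 0, 0, -35, 0, 0, 0],
  [-1, 0, 0, -35, 0, 0, 0],
  [-1, 0, 0, -25, 0, 0, 0],
  [-1, 0, 0, 0, 0, 0, 0],
])

```text
t: 10.98
eef_pos: [0.5901, -0.0103, 0.2722]
ee_rot: [-3.132, 0.003, -1.745]
force: [0.4, 0.2, 0.9]
width: 0.0874
gripper_force: 0.0
```

```bash
python3 - <<'E'
from h import *
np.set_printoptions(precision=4,suppress=True)
t=arm.grab_frame("top"); s=arm.grab_frame("scene")
T=lambda x,y:[(x+.5)/5-.5+140,(y+.5)/5-.5+190]; S=lambda x,y:[(x-350+.5)/5-.5+355,(y+.5)/5-.5+190]
r=fit(t,[(.085,.025,.038),(.085,-.025,.038),(-.085,-.025,.038),(-.085,.025,.038)],[T(172,65),T(278,90),T(190,447),T(82,423)],[.52,.255,-.2])
s_=fit(s,[(.085,.025,.038),(.085,-.025,.038),(-.085,.025,.038)],[S(515,405),S(393,370),S(676,193)],[.52,.255,-.2])
for v in (r,s_):
    for k in (-.055,0,.055): print("hole",v[0]+k*np.cos(v[2]),v[1]+k*np.sin(v[2]))
print("top",ray(t,T(142,104),.168),ray(t,T(207,138),.038),"sc",ray(s,S(516,66),.168),ray(s,S(484,342),.038))
print("black top",ray(t,T(133,243),.128),"yellow",ray(t,T(97,369),.128))
f=t
for q in("plate","rod"): print(q,[(round(r["conf"],2),w(f,r["at"]).round(4)) for r in arm.recognise(q,f)[:1]])
from crops import cr
cv2.imwrite("pics/c5.png",np.hstack([cr(s,(205,170,305,260),4),cr(t,(240,170,340,260),4)]))
E
```

```text
[ 0.5238  0.2582 -0.2324] -13.31 res [ 0.2 -0.5  0.1 -0.8 -0.3  0.7 -0.   0.6]
[ 0.5267  0.2631 -0.2197] -12.59 res [-0.1  1.1  0.2 -0.8 -0.1 -0.4]
hole 0.4702566184560951 0.27089278465222166
hole 0.5237781975060827 0.25822627068839044
hole 0.5772997765560702 0.24555975672455918
hole 0.4729968447976508 0.27504899454028714
hole 0.5266743063657562 0.26306024483047286
hole 0.5803517679338616 0.25107149512065857
top [0.5766 0.2458 0.168 ] [0.5771 0.2469 0.038 ] sc [0.5805 0.2496 0.168 ] [0.5778 0.25   0.038 ]
black top [0.5229 0.2583 0.128 ] yellow [0.4703 0.2725 0.128 ]
plate [(0.75, array([ 0.5836, -0.0527,  0.0989]))]
rod []
```

View pics/c5.png

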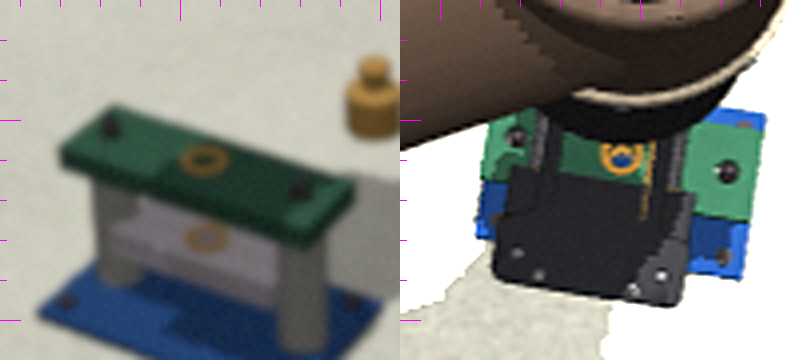

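The crop shows the plate seated flat, with both pins poking through its ends at crop (112,125) and (300,185). The rod stands almost upright at about (0.5785, 0.2478). Now I'll go to it.

Call:
servo_tool([
  [-1, 0, 0, 0, 0, 0, 6.7],
  [-1, 0, 0, 0, 0, 0, 6.7],
  [-1, 0, 0, 0, 0, 0, 6.7],
  [-1, 0, 0, 0, 0, 0, 6.7],
  [-1, 0, 0, 0, 0, 0, 6.7],
  [-1, 0, 0, 0, 0, 0, 6.7],
  [-1, 0, 0, 0, 0, 0, 6.7],
  [-1, 0, 0, 0, 0, 0, 6.7],
  [-1, 0, 0, 0, 0, 0, 6.4],
  [-1, 0, 0, 0, 0, 0, 0],
])

```text
t: 12.02
eef_pos: [0.5868, -0.0104, 0.2635]
ee_rot: [3.141, -0.003, -2.798]
force: [-0.2, 0.0, -0.2]
width: 0.0877
gripper_force: 0.0
```

Call:
servo_tool([
  [-1, -3.6, 11.1, 0, 0, 0, 0],
  [-1, -7.3, 22.3, 0, 0, 0, 0],
  [-1, -7.3, 22.3, 0, 0, 0, 0],
  [-1, -7.3, 22.3, 0, 0, 0, 0],
  [-1, -7.3, 22.3, 0, 0, 0, 0],
  [-1, -7.3, 22.3, 0, 0, 0, 0],
  [-1, -7.3, 22.3, 0, 0, 0, 0],
  [-1, -7.3, 22.3, 0, 0, 0, 0],
  [-1, -7.3, 22.3, 0, 0, 0, 0],
  [-1, -7.3, 22.3, 0, 0, 0, 0],
  [-1, -7.3, 22.3, 0, 0, 0, 0],
  [-1, -3.6, 11.5, 0, 0, 0, 0],
  [-1, 0, 0, 0, 0, 0, 0],
  [-1, 0, 0, 0, 0, 0, 0],
])

```text
t: 13.18
eef_pos: [0.5784, 0.2485, 0.2643]
ee_rot: [-3.141, -0.001, -2.789]
force: [0.2, -0.0, -0.3]
width: 0.0874
gripper_force: 0.0
```

Call:
servo_tool([
  [-1, 0, 0, 20, 0, 0, 0],
  [-1, 0, 0, 25, 0, 0, 0],
  [-1, 0, 0, 25, 0, 0, 0],
  [-1, 0, 0, 25, 0, 0, 0],
  [-1, 0, 0, 20, 0, 0, 0],
  [-1, 0, 0, 12, 0, 0, 0],
  [-1, 0, 0, 6, 0, 0, 0],
  [-1, 0, 0, 0, 0, 0, 0],
])

```text
t: 13.85
eef_pos: [0.5786, 0.247, 0.1311]
ee_rot: [-3.141, -0.002, -2.793]
force: [0.3, -0.5, -0.8]
width: 0.088
gripper_force: 0.0
```

Call:
servo_tool([
  [1, 0, 0, 0, 0, 0, 0],
  [1, 0, 0, 0, 0, 0, 0],
  [1, 0, 0, 0, 0, 0, 0],
  [1, 0, 0, 0, 0, 0, 0],
  [1, 0, 0, 0, 0, 0, 0],
  [1, 0, 0, 0, 0, 0, 0],
  [1, 0, 0, 0, 0, 0, 0],
  [1, 0, 0, 0, 0, 0, 0],
  [1, 0, 0, 0, 0, 0, 0],
  [1, 0, 0, 0, 0, 0, 0],
], squeeze=40)

```text
t: 14.68
eef_pos: [0.5789, 0.2479, 0.1321]
ee_rot: [-3.142, -0.0, -2.793]
force: [0.9, -0.1, -0.8]
width: 0.027
gripper_force: 0.0
```

Call:
servo_tool([
  [1, 0, 0, 0, 0, 0, 0],
  [1, 0, 0, 0, 0, 0, 0],
  [1, 0, 0, 0, 0, 0, 0],
  [1, 0, 0, 0, 0, 0, 0],
])

```text
t: 15.02
eef_pos: [0.5789, 0.2479, 0.1321]
ee_rot: [-3.142, -0.0, -2.793]
force: [-0.0, -0.5, -0.5]
width: 0.0168
gripper_force: 40.0
```

Call:
servo_tool([
  [1, 0, 0, -6, 0, 0, 0],
  [1, 0, 0, -12, 0, 0, 0],
  [1, 0, 0, -20, 0, 0, 0],
  [1, 0, 0, -25, 0, 0, 0],
  [1, 0, 0, -25, 0, 0, 0],
  [1, 0, 0, -22, 0, 0, 0],
  [1, 0, 0, -14, 0, 0, 0],
  [1, 0, 0, -6, 0, 0, 0],
  [1, 0, 0, 0, 0, 0, 0],
])

```text
t: 15.77
eef_pos: [0.5795, 0.2482, 0.2646]
ee_rot: [3.141, 0.003, -2.793]
force: [0.4, 0.5, -1.2]
width: 0.0175
gripper_force: 40.0
```

Call:
servo_tool([
  [1, 3.3, -10, 0, 0, 0, 0],
  [1, 7, -21.5, 0, 0, 0, 0],
  [1, 7, -21.5, 0, 0, 0, 0],
  [1, 7, -21.5, 0, 0, 0, 0],
  [1, 7, -21.5, 0, 0, 0, 0],
  [1, 7, -21.5, 0, 0, 0, 0],
  [1, 7, -21.5, 0, 0, 0, 0],
  [1, 7, -21.5, 0, 0, 0, 0],
  [1, 7, -21.5, 0, 0, 0, 0],
  [1, 7, -21.5, 0, 0, 0, 0],
  [1, 7, -21.5, 0, 0, 0, 0],
  [1, 4.7, -14, 0, 0, 0, 0],
  [1, 2.3, -6.8, 0, 0, 0, 0],
  [1, 0, 0, 0, 0, 0, 0],
  [1, 0, 0, 0, 0, 0, 0],
])

```text
t: 17.02
eef_pos: [0.5871, -0.0108, 0.2613]
ee_rot: [3.141, -0.001, -2.794]
force: [-0.6, 0.3, -1.1]
width: 0.0174
gripper_force: 40.0
```

```bash
python3 - <<'E'
from crops import *
s=arm.get_state(); print(s["eef_pos"],s["ee_rot"],s["force"],s["width"])
s=arm.grab_frame("scene"); t=arm.grab_frame("top")
cv2.imwrite("pics/c6.png",np.hstack([cr(s,(210,130,300,250),5)[:, :450],cr(t,(255,180,325,300),5)]))
E
```

```text
[ 0.58706073 -0.01078455  0.26132467] [ 3.14123621e+00 -1.25948219e-03 -2.79368414e+00] [-0.58286628  0.33038764 -1.05608246] 0.017410859662444874
```

View pics/c6.png

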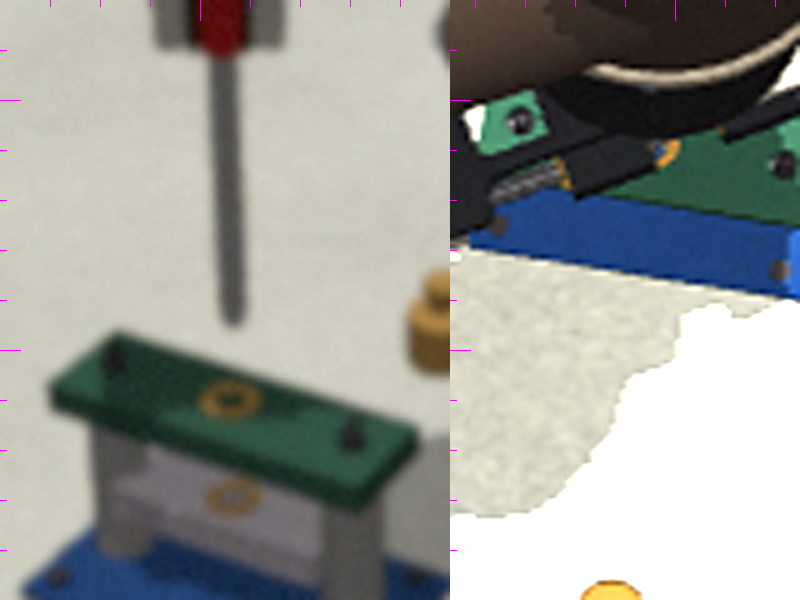

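The scene crop shows the rod hanging above the plate, with its tip at crop (233,322) and sleeve end at (222,55). The plate collar is at (231,399) and the lower collar at (232,495). I'll compute the tilt and offset.

```bash
cat > rod.py <<'E'
from h import *
def ana(s,tip,sl,col,low,tz,o,k,yaw):
    px=lambda p:[(p[0]+.5)/k-.5+o[0],(p[1]+.5)/k-.5+o[1]]
    A=ray(s,px(tip),tz); B=ray(s,px(sl),tz+.12); C=ray(s,px(col),.102); D=ray(s,px(low),.053)
    c,n=np.cos(yaw),np.sin(yaw); f=lambda d:(1e3*np.array([c*d[0]+n*d[1],n*d[0]-c*d[1]])).round(1)
    v=np.array([A[0],A[1]])-np.array(s["position"])[:2]; v/=np.linalg.norm(v); l=np.array([-v[1],v[0]])
    print("tip",A.round(4),"sleeve",B.round(4),"col",C.round(4),"low",D.round(4))
    print("col-tip tool",f((C-A)[:2]),"sleeve-tip tool",f((B-A)[:2]))
    print("lateral mm (left of view): col-tip %.1f low-tip %.1f sleeve-tip %.1f"%tuple(1e3*((q-A)[:2]@l) for q in (C,D,B)),"left dir",l.round(3))
E
python3 - <<'E'
from rod import *
s=arm.grab_frame("scene")
for tz in (.1377,.1392): ana(s,(233,324),(222,57),(231,399),(232,495),tz,(210,130),5,-2.7937)
E
```

```text
tip [ 0.5881 -0.008   0.1377] sleeve [ 0.5935 -0.0055  0.2577] col [ 0.5889 -0.01    0.102 ] low [ 0.5878 -0.012   0.053 ]
col-tip tool [-0.1 -2.1] sleeve-tip tool [-6.   0.6]
lateral mm (left of view): col-tip 2.1 low-tip 3.5 sleeve-tip -0.2 left dir [ 0.406 -0.914]
tip [ 0.5903 -0.007   0.1392] sleeve [ 0.5964 -0.0042  0.2592] col [ 0.5889 -0.01    0.102 ] low [ 0.5878 -0.012   0.053 ]
col-tip tool [ 2.4 -2.3] sleeve-tip tool [-6.6  0.6]
lateral mm (left of view): col-tip 2.1 low-tip 3.5 sleeve-tip -0.2 left dir [ 0.406 -0.914]
```

Call:
servo_tool([
  [1, 0, 0, 0, 0, 0, -7],
  [1, 0, 0, 0, 0, 0, -7],
  [1, 0, 0, 0, 0, 0, -7],
  [1, 0, 0, 0, 0, 0, -7],
  [1, 0, 0, 0, 0, 0, -7],
  [1, 0, 0, 0, 0, 0, -7],
  [1, 0, 0, 0, 0, 0, -7],
  [1, 0, 0, 0, 0, 0, -7],
  [1, 0, 0, 0, 0, 0, -7],
  [1, 0, 0, 0, 0, 0, -7],
  [1, 0, 0, 0, 0, 0, -7],
  [1, 0, 0, 0, 0, 0, -7],
  [1, 0, 0, 0, 0, 0, -6],
  [1, 0, 0, 0, 0, 0, 0],
  [1, 0, 0, 0, 0, 0, 0],
])

```text
t: 18.42
eef_pos: [0.5875, -0.0098, 0.2621]
ee_rot: [3.142, 0.0, -1.224]
force: [-0.8, 0.5, -2.1]
width: 0.0175
gripper_force: 40.0
```

```bash
python3 - <<'E'
from crops import *
s=arm.get_state(); print(s["eef_pos"],s["ee_rot"],s["q"].round(2))
s=arm.grab_frame("scene"); t=arm.grab_frame("top")
cv2.imwrite("pics/c7.png",np.hstack([cr(s,(215,130,295,250),5),cr(t,(255,180,325,300),5)]))
E
```

```text
[ 0.58748639 -0.0097756   0.26207806] [ 3.14155186e+00  9.89489472e-05 -1.22423400e+00] [ 0.32  0.19 -0.13 -0.   -1.24  0.03]
```

View pics/c7.png

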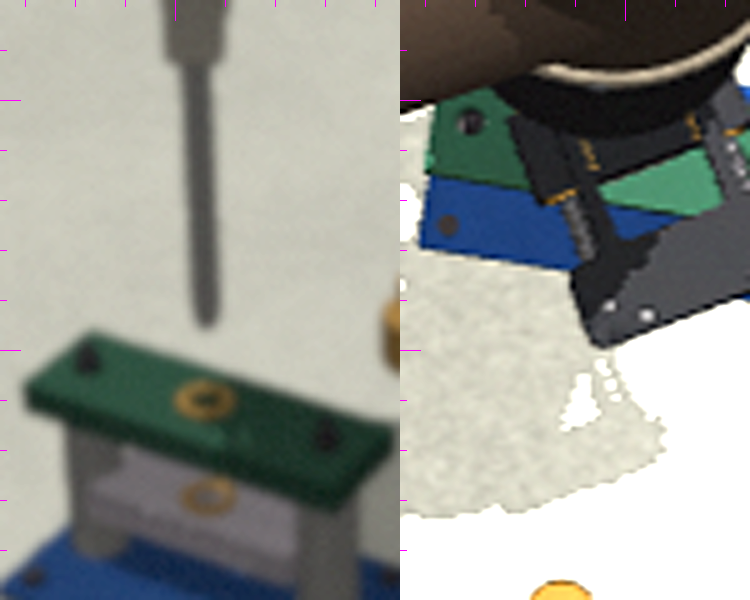

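The turned view shows the rod tip at crop (206,326), the shaft under the fingers at (194,67), and the collars at (206,400) and (208,496).

```bash
python3 - <<'E'
from rod import *
s=arm.grab_frame("scene")
ana(s,(206,326),(194.3,75),(206,399.5),(207.5,496),.138,(215,130),5,-1.2242)
M=[(0,0,z) for z in (.053,.102,.138,.258)]
P=np.array([(.588,-.0105,z) for z in (.053,.102,.138,.258)]); print("vertical line px",proj(s,P).round(1).tolist())
print("measured", [[(x+.5)/5-.5+215,(y+.5)/5-.5+130] for x,y in ((207.5,496),(206,399.5),(206,326),(194.3,75))])
E
```

```text
tip [ 0.5902 -0.008   0.138 ] sleeve [ 6.083e-01 -3.000e-04  2.580e-01] col [ 0.5892 -0.0099  0.102 ] low [ 0.5884 -0.0115  0.053 ]
col-tip tool [1.4 1.5] sleeve-tip tool [ -1.1 -19.6]
lateral mm (left of view): col-tip 1.3 low-tip 2.4 sleeve-tip 0.3 left dir [ 0.407 -0.914]
vertical line px [[256.6, 228.8], [255.7, 209.1], [255.1, 194.0], [252.7, 139.2]]
measured [[256.1, 228.8], [255.8, 209.5], [255.8, 194.8], [253.46, 144.6]]
```

Call:
servo_tool([
  [1, 1.2, 0.3, 8, 0, 0, 0],
  [1, 0, 0, 10, 0, 0, 0],
  [1, 0, 0, 8, 0, 0, 0],
  [1, 0, 0, 4, 0, 0, 0],
  [1, 0, 0, 3, 0, 0, 0],
  [1, 0, 0, 2, 0, 0, 0],
  [1, 0, 0, 2, 0, 0, 0],
  [1, 0, 0, 2, 0, 0, 0],
  [1, 0, 0, 0, 0, 0, 0],
])

```text
t: 19.32
eef_pos: [0.5875, -0.0117, 0.2229]
ee_rot: [3.141, 0.0, -1.222]
force: [0.4, 0.1, -1.8]
width: 0.0169
gripper_force: 40.0
```

Call:
servo_tool([
  [1, 0, 0, 2, 0, 0, 0],
  [1, 0, 0, 2, 0, 0, 0],
  [1, 0, 0, 2, 0, 0, 0],
  [1, 0, 0, 0, 0, 0, 0],
])

```text
t: 19.65
eef_pos: [0.5874, -0.0118, 0.2166]
ee_rot: [3.141, 0.0, -1.222]
force: [0.3, -0.1, -2.2]
width: 0.0176
gripper_force: 40.0
```

Call:
servo_tool([
  [1, 0, 0, 2, 0, 0, 0],
  [1, 0, 0, 2, 0, 0, 0],
  [1, 0, 0, 2, 0, 0, 0],
  [1, 0, 0, 2, 0, 0, 0],
  [1, 0, 0, 0, 0, 0, 0],
])

```text
t: 20.07
eef_pos: [0.5874, -0.0118, 0.2085]
ee_rot: [3.141, 0.0, -1.222]
force: [0.0, 0.4, -2.1]
width: 0.0173
gripper_force: 40.0
```

Call:
servo_tool([
  [1, 0, 0, 3, 0, 0, 0],
  [1, 0, 0, 4, 0, 0, 0],
  [1, 0, 0, 4, 0, 0, 0],
  [1, 0, 0, 4, 0, 0, 0],
  [1, 0, 0, 4, 0, 0, 0],
  [1, 0, 0, 4, 0, 0, 0],
  [1, 0, 0, 3, 0, 0, 0],
  [1, 0, 0, 2, 0, 0, 0],
  [1, 0, 0, 2, 0, 0, 0],
  [1, 0, 0, 2, 0, 0, 0],
  [1, 0, 0, 0, 0, 0, 0],
])

```text
t: 20.98
eef_pos: [0.5874, -0.0118, 0.1767]
ee_rot: [3.141, 0.0, -1.222]
force: [-1.8, -0.1, -2.6]
width: 0.0171
gripper_force: 40.0
```

Call:
servo_tool([
  [1, 0, 0, 2, 0, 0, 0],
  [1, 0, 0, 2, 0, 0, 0],
  [1, 0, 0, 2, 0, 0, 0],
  [1, 0, 0, 2, 0, 0, 0],
  [1, 0, 0, 0, 0, 0, 0],
])

```text
t: 21.4
eef_pos: [0.5875, -0.0117, 0.1686]
ee_rot: [3.141, 0.0, -1.222]
force: [-1.1, -0.2, -1.9]
width: 0.0172
gripper_force: 40.0
```

Call:
servo_tool([
  [1, 0, 0, 2, 0, 0, 0],
  [1, 0, 0, 2, 0, 0, 0],
  [1, 0, 0, 2, 0, 0, 0],
  [1, 0, 0, 2, 0, 0, 0],
  [1, 0, 0, 2, 0, 0, 0],
  [1, 0, 0, 2, 0, 0, 0],
  [1, 0, 0, 2, 0, 0, 0],
  [1, 0, 0, 0, 0, 0, 0],
])

```text
t: 22.07
eef_pos: [0.5873, -0.0118, 0.1545]
ee_rot: [3.141, 0.0, -1.222]
force: [-2.4, -1.2, -2.1]
width: 0.0173
gripper_force: 40.0
```

Call:
servo_tool([
  [1, 0, 0, 2, 0, 0, 0],
  [1, 0, 0, 2, 0, 0, 0],
  [1, 0, 0, 2, 0, 0, 0],
  [1, 0, 0, 1.9, 0, 0, 0],
  [1, 0, 0, 0, 0, 0, 0],
  [1, 0, 0, 0, 0, 0, 0],
  [1, 0, 0, 0, 0, 0, 0],
])

```text
t: 22.65
eef_pos: [0.5873, -0.0117, 0.1467]
ee_rot: [3.141, 0.0, -1.222]
force: [-1.8, -2.7, -3.5]
width: 0.0172
gripper_force: 40.0
```

```bash
python3 - <<'E'
from crops import *
s=arm.get_state(); print(s["eef_pos"],s["ee_rot"],s["force"],s["width"],s["gripper_force"])
s=arm.grab_frame("scene"); t=arm.grab_frame("top")
cv2.imwrite("pics/c8.png",cr(s,(215,160,305,270),5))
# expected px of tip and beam underside
print(((proj(s,[(.588,-.011,.023),(.588,-.011,.035),(.588,-.011,.008),(.588,-.011,.143)])-[215,160])*5).round())
E
```

```text
[ 0.58732869 -0.01173896  0.14672554] [ 3.14087271e+00  3.20030153e-04 -1.22209861e+00] [-1.80870424 -2.74646671 -3.54240787] 0.01723435009698761 40.014018416404724
[[210. 401.]
 [208. 379.]
 [211. 430.]
 [199. 159.]]
```

View pics/c8.png

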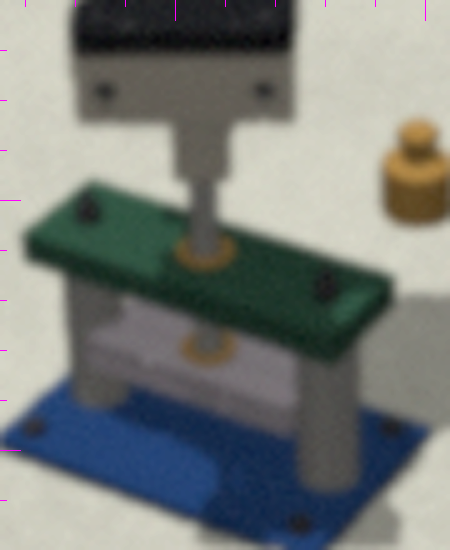

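The crop shows the rod passing through the plate collar at (205,250) and the lower collar at (208,347). The plate is flush, both pins are visible, and contact forces are small. Tip height from the commanded heights is about 23 mm, 12 mm below the beam.

```bash
python3 -c "
from station import arm
print(arm.job_done())"
```

```text
the job is handed in; nothing more can be done
None
```

The plate is seated on both pillars and released. The red rod is threaded through both bushings and still held by its sleeve, its lower end about 12 mm below the beam by arm height (the beam hid it from the camera), and the job is handed in.

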